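# Load a gel cassette into the gel tank

### The arm

A 6-joint arm with a two-finger parallel gripper is mounted at the origin on the work surface. World frame = base frame: x ahead of the robot, y to its left, z up, the work surface at z = 0. Lengths are in m, angles in rad, forces in N, time in s.
With the tool pointing down it reaches from about 0.425 to 0.95 m from the base axis. Payload 3.5 kg.
Tool frame: the origin (TCP) lies at the very end of the fingers, on their centre line; the grasp point (between the pads) lies 19 mm behind it; z points along the fingers, y is the line along which they close (so a half turn about z gives the same grasp; the last joint's range is limited). The gripper opens to 85 mm and grips with 20 to 120 N. Pads are 22 mm wide; open, the fingers measure 114 mm over their backs; the gripper's body (76 mm by 85 mm) begins 54 mm behind the grasp point. The pads swing forward as they close: fully open they stand 13 mm farther back than shut.
Start: joints at [-1.308, 0.286, 1.577, -0, 1.279, -0.15], TCP at [0.271, -0.618, 0.231] pointing down, gripper open.
Joint ranges: [-2.77, 2.77], [-0.9, 2.22], [0.21, 2.48], [-1.53, 4.67], [0.24, 2.81], [-2.84, 2.84]. Speed limits (rad/s): [2.79, 2.79, 3.14, 3.14, 3.14, 3.14].

### API

Orientations are given as [roll, pitch, yaw] about the fixed x, y, z axes, in that order (R = Rz(yaw) Ry(pitch) Rx(roll)).
In Python, from rig import ctrl gives the robot as it stands.
- The arm moves only by the tool jog_arm, never from a script. Its argument "deltas" is a list of rows, each an object with "dp": the shift along the tool's x, y, z in mm, a list of three; "angular": the turn, a rotation vector about the tool's x, y, z in rad, a list of three; "grip": the opening, from 0 (shut) to 1 (fully open). A call has 1 to 8 rows; each row is the pose to reach, as a shift and turn from the pose commanded when the call began, along the tool's axes at that moment; what a row does not reach only later rows make up. A row lasts 1/12 s, in which the tool goes at most 41.7 mm and 7.16 degrees, less where a joint would pass 70% of its speed; a pose out of reach is approached as far as the arm can. A call with a gripper value outside its range is refused whole. The fingers move at their own pace and stop on an object; "force" is the grip in N (left out, the last holds). Time passes only in rows, so rows that repeat a pose let the fingers close. It gives the time, the measured TCP pose, the force, the opening and the grip force at its end, in the units of the state.
- ctrl.observe(): the state, without advancing time (a new reading comes with each control period).
- ctrl.capture(name): name is "side" or "top"; returns a dict with "pixels" (480x640x3 uint8, red, green, blue), "mtx" (3x3 intrinsics, pixels), "rvec" (rotation vector, rad) and "tvec" (3), from world to camera coordinates, as OpenCV has them. Camera axes: x right, y down, z forward; pixel columns grow to the right and rows downward; lengths in m; the calibration is good to about 2 mm. A picture is of the moment at which its call begins. There is no depth.
- ctrl.sign_off(): hands the job in; it is judged then, once.
Trained networks look in a picture, given as the dict that the camera call returned (one of the last four; its "shot" number tells which), for a name from the list of things; names that differ only in an ending like _2 or _b are one class to them, and where a whole thing is asked for, a point or a joint stands for the part that bears it (a point fixed in the world has none). Each returns a list of dicts, best first, with "score" (0 to 1); they miss things now and then, are a little off and sometimes report something else, mostly with a low value. They report only what shows in the picture. A call takes as long as a camera call. They do not tell look-alikes from the thing itself.
- ctrl.spot_in(label, picture): "at" ([column, row] as shares, 0 to 1, of the picture: columns of its width, rows of its height, amid what is visible of it).
The state is a dict: "clock": time; "joint_pos": joint angles; "dq": joint speeds; "joint_efforts": joint torques, N m; "ee_pos": TCP position; "orientation": TCP orientation; "ft_force": force on the tool from outside, world axes, zero at the start; "moment": the same for the moment, N m; "grip_width": finger opening in m; "grasp_force": force on a finger pad.
Only numpy, scipy, OpenCV 4.12 (cv2) and the standard library are available. Lean on these libraries where they do the work, as an engineer would, in place of code of your own. Each camera call takes 0.05 s, during which the arm holds its last target. There are 200 camera calls.

### The job

Lift the green lid off the gel tank by its knob and lay it, knob up, in the middle of the black bench mat. Then take the orange-framed gel cassette out of the white rack and slide it upright down the slot between the black guides in the tank until it is fully home, and let go of it. The cassette is glass: do not drop it or force it, do not drop the lid either, and leave the blue-framed cassette in its place in the rack.

Things in the scene. Friction and masses are not known exactly. Their poses are not given: they have to be found in the camera images.
- tank: Clear-walled gel tank fixed to the bench, outside 146 (x) x 126 (y) x 116 mm high, walls 5 mm, otherwise empty. Origin: centre of its underside, z up. One slot across its middle, along its y axis at x = 0, between pairs of black ribs on the two y end walls: 13 mm wide (x), 108 mm long (y). Its floor is a black bar 12 mm above the origin.
- slot_mouth (a point): Centre of the mouth of the tank's slot, at the tops of the black ribs, 88 mm above the bench, 28 mm below the tank's rim. The mouth has a sloped lead-in, about 20 mm wide at the top. Axes as the tank's: x across the slot, y along it.
- lid: Loose green lid on the tank's rim, about 180 g: plate 146 (x) x 126 (y) x 6 mm over 4 mm locating strips that sit just inside the rim. Origin: centre of the underside of the strips; the plate lies 4 to 10 mm above it. At the start the origin is 112 mm above the bench.
- lid_knob (a point): Middle of the lid's round black knob (vertical cylinder, 30 mm diameter, from 20 to 46 mm above the lid's origin, on a thinner neck); this point is 34 mm above the lid's origin, on its centre line.
- rack: White rack fixed to the bench, base 130 x 130 x 10 mm, with two places at x = -40 and x = +40 mm, each holding a cassette upright, along the rack's y axis, by its two ends in guides that reach 50 mm above the bench. Cassettes stand on the base, 10 mm above the bench. Origin: centre of its underside.
- orange_cassette: Loose gel cassette to be loaded, glass in an orange frame, about 160 g: upright slab 10 mm thick (its x) x 104 mm wide (its y) x 96 mm high (its z). Origin: centre of its bottom edge. It can be held across its thickness near the middle of its top edge. Starts in either place of the rack.
- blue_cassette: Same cassette in a blue frame, in the other place of the rack; to be left there. Origin: centre of its bottom edge.
- mat: Plain black bench mat fixed to the bench, 200 (x) x 180 (y) x 3 mm. Origin: centre of its underside.
There are look-alikes about, which are no part of the job. What is shaped like the tank but purple is not meant.

How it is judged:
By the outcome, as a careful person would: the job done as asked, in the order asked, and still so for the second after the job is handed in, with the robot touching nothing.
It also fails if it takes over 69 s, if anything falls off the work surface, if the arm or the gripper's body presses on something with over 40 N, if the wrist force passes 120 N, or if a joint passes its speed limit or range.

## Working session

There is one attempt and no reset: what is moved stays moved. The work goes in short steps, Python scripts to look and compute and a tool call to move; the robot and the scene stay as the last step left them, time stands still between calls to the robot, and variables do not carry over. Pictures are saved under pics/ and viewed, at most 10 in all, crops included, and the job is handed in when it is done.

Besides the shell and the picture viewer there is one more tool, called after "Emit:" as name(argument=value, ...) on one line, values as JSON. jog_arm: Moves the arm, as the interface text tells. Its arguments: {"type":"object","properties":{"deltas":{"type":"array"},"force":{"type":"number"}},"required":["deltas"]}

```bash
mkdir -p pics; ls; cat > h.py <<'E'
import numpy as np, cv2
from rig import ctrl
def cap(n,f=None):
    p=ctrl.capture(n)
    if f: cv2.imwrite('pics/'+f,p['pixels'][:,:,::-1])
    return p
def PM(p):
    R=cv2.Rodrigues(np.array(p['rvec'],float))[0]
    return R,np.array(p['tvec'],float).reshape(3),np.array(p['mtx'],float)
def ray(p,uv):
    R,t,K=PM(p); c=-R.T@t
    d=R.T@np.linalg.solve(K,[uv[0],uv[1],1.]); return c,d/np.linalg.norm(d)
def onz(p,uv,z):
    c,d=ray(p,uv); return c+d*(z-c[2])/d[2]
def tri(p1,a,p2,b):
    c1,d1=ray(p1,a); c2,d2=ray(p2,b)
    s=np.linalg.lstsq(np.c_[d1,-d2],c2-c1,rcond=None)[0]
    x,y=c1+s[0]*d1,c2+s[1]*d2
    return (x+y)/2,np.linalg.norm(x-y)
def proj(p,X):
    return cv2.projectPoints(np.array(X,float).reshape(-1,3),np.array(p['rvec'],float),np.array(p['tvec'],float),np.array(p['mtx'],float),None)[0].reshape(-1,2)
E
python3 - <<'E'
from h import *
T=cap('top','top0.png');S=cap('side','side0.png')
for n in ['tank','slot_mouth','lid','lid_knob','rack','orange_cassette','blue_cassette','mat']:
    for q,p in (('top',T),('side',S)):
        print(n,q,[(round(d['score'],2),[round(d['at'][0]*640,1),round(d['at'][1]*480,1)]) for d in ctrl.spot_in(n,p)][:4])
for p in (T,S):
    R,t,K=PM(p);print(-R.T@t,R[2],K[0,0])
print(ctrl.observe())
E
```

```text
pics
tank top [(0.78, [233.6, 228.4]), (0.7, [168.2, 297.3]), (0.45, [438.1, 240.1])]
tank side [(0.97, [312.5, 406.9]), (0.96, [260.2, 346.6])]
slot_mouth top [(0.89, [169.1, 297.3]), (0.72, [237.3, 225.4])]
slot_mouth side [(0.63, [315.0, 407.0]), (0.62, [259.1, 342.0])]
lid top [(0.85, [202.1, 212.2])]
lid side [(0.66, [251.5, 310.8])]
lid_knob top [(0.59, [206.0, 211.5])]
lid_knob side [(0.8, [252.7, 309.8])]
rack top [(0.92, [432.3, 225.8])]
rack side [(0.84, [376.4, 194.7])]
orange_cassette top [(0.54, [438.0, 238.3])]
orange_cassette side [(0.96, [388.5, 180.7])]
blue_cassette top [(0.88, [441.3, 207.7])]
blue_cassette side [(0.63, [293.7, 237.5]), (0.58, [365.7, 167.4])]
mat top [(0.96, [331.3, 180.7])]
mat side [(0.84, [291.6, 238.1])]
[0.32619682 0.02593589 1.42582299] [ 0.0656589   0.00261159 -0.99783871] 524.5226035557371
[0.03657922 0.69897012 0.92232573] [ 0.34971353 -0.5921463  -0.72599119] 456.8372898357796
{'clock': 0.9, 'joint_pos': array([-1.30798047e+00,  2.86255698e-01,  1.57670158e+00, -1.38551979e-05,
        1.27861372e+00, -1.49998726e-01]), 'dq': array([ 0.0009812 , -0.00075492,  0.0024626 , -0.00068642,  0.00099498,
        0.00125746]), 'joint_efforts': array([ 9.52744972e-05, -4.05961204e+01, -2.92944932e+01, -6.35910396e-05,
        5.13829818e-04,  4.41823964e-07]), 'ee_pos': array([ 0.27082268, -0.61826821,  0.23135358]), 'orientation': array([3.14157322e+00, 1.63557638e-05, 4.12818574e-01]), 'ft_force': array([ 0.56082154, -1.28109101, -0.14829242]), 'moment': array([-0.04694077,  0.04021523,  0.03526019]), 'grasp_force': 0.0, 'grip_width': 0.08563442927957864}
```

View pics/top0.png

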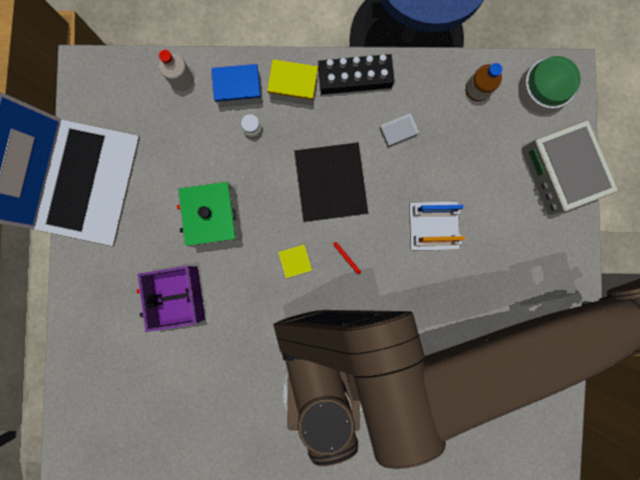

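View pics/side0.png

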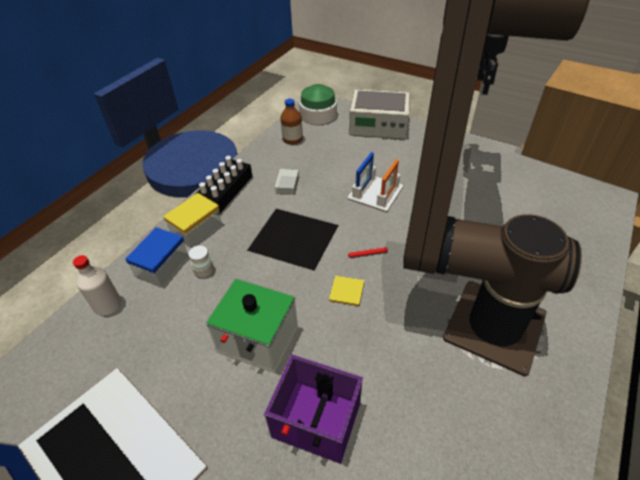

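The top view shows two tank-shaped things: the green-lidded one at (206,213) and a purple open one at (170,298). The first, clear-walled with a green lid and black knob, is the one meant; purple is excluded. The mat is at (331,181), and the rack at (435,226) with blue at (440,208) and orange at (440,239). In the side view: knob (249,302), orange (390,178), blue (364,172).

```bash
python3 - <<'E'
from h import *
T=cap('top');S=cap('side')
print('proj origin,x.3,y.3',proj(T,[[0,0,0],[.3,0,0],[0,.3,0]]).round(),proj(S,[[0,0,0],[.3,0,0],[0,.3,0]]).round())
big=lambda m:max(cv2.findContours(m.astype(np.uint8),cv2.RETR_EXTERNAL,cv2.CHAIN_APPROX_NONE)[0],key=cv2.contourArea)
def masks(p,boxes):
    h=cv2.cvtColor(p['pixels'],cv2.COLOR_RGB2HSV).astype(int);H,s,v=h[...,0],h[...,1],h[...,2]
    o={}
    M={'green':(H>50)&(H<75)&(s>150)&(v>60),'orange':(H>5)&(H<20)&(s>170)&(v>120),'blue':(H>100)&(H<125)&(s>130)&(v>60),'mat':(v<45)}
    for k,(x0,y0,x1,y1) in boxes.items():
        m=np.zeros_like(M[k]);m[y0:y1,x0:x1]=M[k][y0:y1,x0:x1];o[k]=big(m)
    return o
tb=masks(T,{'green':(150,170,260,260),'orange':(400,230,480,250),'blue':(400,195,480,220),'mat':(280,130,385,230)})
sb=masks(S,{'green':(190,270,310,360),'orange':(370,150,410,205),'blue':(345,145,385,205),'mat':(235,200,350,275)})
for nm,p,b,zs in (('T',T,tb,{'green':.122,'orange':.106,'blue':.106,'mat':.003}),('S',S,sb,{'green':.122,'mat':.003})):
    for k in zs:
        pts=b[k].reshape(-1,2).astype(float)
        W=np.array([onz(p,q,zs[k])[:2] for q in pts])
        (c,sz,a)=cv2.minAreaRect((W*1000).astype(np.float32))
        print(nm,k,np.round(c,1),np.round(sz,1),round(a,1))
for nm,b in (('T',tb),('S',sb)):
    for k in ('orange','blue','green'):
        print(nm,k,cv2.approxPolyDP(b[k],3,True).reshape(-1,2).tolist())
# knob: dark blob near
for nm,p,(x0,y0,x1,y1) in (('T',T,(192,200,220,226)),('S',S,(238,292,262,314))):
    v=p['pixels'][y0:y1,x0:x1].max(2)<50; ys,xs=np.nonzero(v); print(nm,'knob',xs.mean()+x0,ys.mean()+y0,xs.min()+x0,xs.max()+x0,ys.min()+y0,ys.max()+y0)
cr=lambda p,x0,y0,x1,y1,w,h:cv2.resize(p['pixels'][y0:y1,x0:x1,::-1],(w,h),interpolation=cv2.INTER_CUBIC)
cv2.imwrite('pics/crop1.png',np.vstack([np.hstack([cr(T,150,170,260,252,400,300),cr(T,390,180,490,255,400,300)]),np.hstack([cr(S,190,270,330,375,400,300),cr(S,330,140,430,215,400,300)])]))
E
```

```text
proj origin,x.3,y.3 [[323. 392.]
 [323. 280.]
 [210. 391.]] [[494. 325.]
 [378. 277.]
 [451. 440.]]
T green [464.8 296.2] [143.1 125.4] 8.4
T orange [ 407.9 -298.8] [ 10.  101.1] 2.9
T blue [ 484.9 -295.7] [ 15.3 103.8] 0.5
T mat [567.5 -18.1] [195.6 174.6] 7.8
S green [461.5 300.7] [141.3 121.4] 8.5
S mat [564.5 -13.7] [194.1 173.7] 7.9
T orange [[463, 237], [423, 240]]
T blue [[421, 208], [451, 211], [462, 205]]
T green [[226, 182], [179, 189], [186, 244], [234, 238]]
S orange [[397, 160], [383, 180]]
S blue [[372, 153], [357, 170], [357, 185], [364, 166], [370, 161], [371, 167]]
S green [[236, 280], [208, 322], [268, 343], [292, 297]]
T knob 204.39090909090908 212.3272727272727 199 210 207 218
S knob 249.43589743589743 303.15384615384613 243 256 295 312
```

View pics/crop1.png

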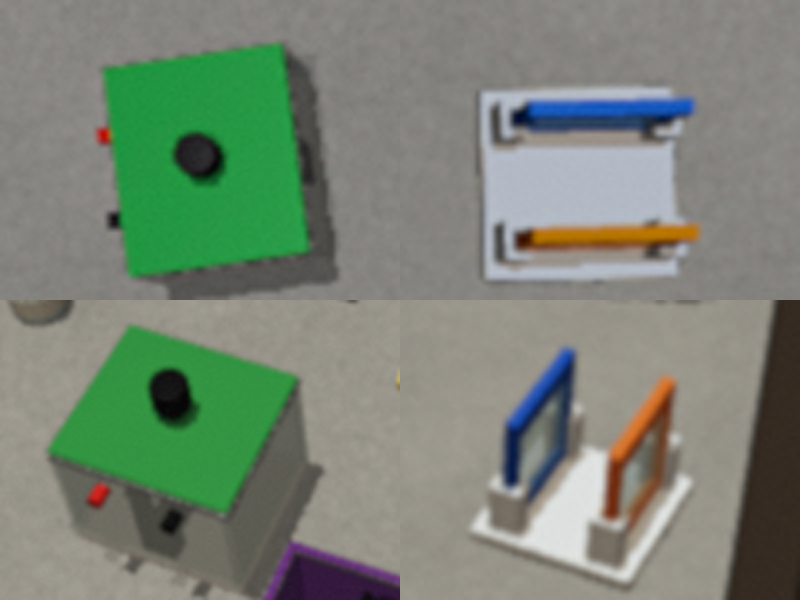

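Enlarged, the crop confirms the clear tank with green lid and black knob (top ~(204,212), side ~(249,303)). The rack holds blue (far) and orange (near).

```bash
cat >> h.py <<'E'
def go(x,y,z,yaw):
    "deltas in tool axes (mm, rad) from the present pose to world x,y,z (mm), yaw (deg)"
    from scipy.spatial.transform import Rotation as Ro
    o=ctrl.observe();R0=Ro.from_euler('xyz',o['orientation']);R1=Ro.from_euler('xyz',[np.pi,0,np.radians(yaw)])
    d=R0.inv().apply(np.array([x,y,z])-1000*np.array(o['ee_pos']))
    print('t',round(o['clock'],2),'at',(1000*np.array(o['ee_pos'])).round(1),'rpy',np.degrees(o['orientation']).round(2),'F',np.round(o['ft_force'],1),'w',round(o['grip_width']*1000,1),'gf',o['grasp_force'])
    print('dp',d.round(1),'ang',(R0.inv()*R1).as_rotvec().round(3))
E
python3 - <<'E'
from h import *
T=cap('top');S=cap('side')
print('knob',tri(T,(204.6,212.5),S,(249.5,303)))
print('or far(-y)',tri(T,(464.5,238),S,(397,160)),'near',tri(T,(422.5,239.5),S,(383,178)))
for a,b in zip([(226,182),(179,189),(186,244),(234,238)],[(292,297),(236,280),(208,322),(268,343)]): pass
tc=[(226,182),(179,189),(186,244),(234,238)]; sc=[(236,280),(208,322),(268,343),(292,297)]
for i in range(4):
    print('lid',[ (tri(T,tc[i],S,c)[0].round(3).tolist(),round(tri(T,tc[i],S,c)[1],4)) for c in sc if tri(T,tc[i],S,c)[1]<.012])
go(480,-150,300,60)
E
```

```text
knob (array([0.46528793, 0.29680586, 0.13829184]), np.float64(0.0002852850212364241))
or far(-y) (array([ 0.41005729, -0.35521069,  0.09769699]), np.float64(0.00047870375937442226)) near (array([ 0.40539743, -0.24612943,  0.1090254 ]), np.float64(0.0019607996242211505))
lid [([0.544, 0.249, 0.114], np.float64(0.0029))]
lid [([0.526, 0.367, 0.116], np.float64(0.0015))]
lid [([0.388, 0.346, 0.115], np.float64(0.0007))]
lid [([0.405, 0.227, 0.116], np.float64(0.0022))]
t 1.1 at [ 270.8 -618.3  231.3] rpy [180.     0.    23.65] F [ 0.2  0.8 -0.3] w 85.3 gf 0.0
dp [ 379.5 -345.   -68.7] ang [ 0.     0.    -0.634]
```

Emit:
jog_arm(deltas=[{"dp": [30, -27, -15], "angular": [0, 0, -0.08], "grip": 1}, {"dp": [60, -54, -30], "angular": [0, 0, -0.16], "grip": 1}, {"dp": [90, -81, -45], "angular": [0, 0, -0.24], "grip": 1}, {"dp": [119, -108, -55], "angular": [0, 0, -0.32], "grip": 1}, {"dp": [148, -135, -60], "angular": [0, 0, -0.4], "grip": 1}, {"dp": [177, -162, -65], "angular": [0, 0, -0.48], "grip": 1}, {"dp": [206, -189, -69], "angular": [0, 0, -0.56], "grip": 1}, {"dp": [235, -215, -69], "angular": [0, 0, -0.634], "grip": 1}])

```text
clock: 1.77
ee_pos: [0.4005, -0.3255, 0.3019]
orientation: [3.139, 0.001, 1.05]
ft_force: [1.0, -0.1, 0.7]
grip_width: 0.085
grasp_force: 0.0
```

```bash
python3 -c "
from h import *
go(480,-50,300,75);go(465,297,230,98.4)"
```

```text
t 1.77 at [ 400.5 -325.5  301.9] rpy [1.7984e+02 5.0000e-02 6.0190e+01] F [ 1.  -0.1  0.7] w 85.0 gf 0.0
dp [278.5 -68.    1.5] ang [ 0.003  0.001 -0.259]
t 1.77 at [ 400.5 -325.5  301.9] rpy [1.7984e+02 5.0000e-02 6.0190e+01] F [ 1.  -0.1  0.7] w 85.0 gf 0.0
dp [ 572.2 -253.7   70.7] ang [ 0.002  0.002 -0.667]
```

Emit:
jog_arm(deltas=[{"dp": [35, -9, 0], "angular": [0, 0, -0.03], "grip": 0.8}, {"dp": [70, -17, 0], "angular": [0, 0, -0.07], "grip": 0.8}, {"dp": [105, -26, 0], "angular": [0, 0, -0.1], "grip": 0.8}, {"dp": [140, -34, 0], "angular": [0, 0, -0.13], "grip": 0.8}, {"dp": [175, -43, 0], "angular": [0, 0, -0.17], "grip": 0.8}, {"dp": [210, -51, 0], "angular": [0, 0, -0.2], "grip": 0.8}, {"dp": [245, -60, 0], "angular": [0, 0, -0.23], "grip": 0.8}, {"dp": [278, -68, 0], "angular": [0, 0, -0.26], "grip": 0.8}])

```text
clock: 2.43
ee_pos: [0.4802, -0.0504, 0.3007]
orientation: [3.141, -0.0, 1.309]
ft_force: [0.1, -0.8, 0.0]
grip_width: 0.0682
grasp_force: 0.0
```

```bash
python3 -c "
from h import *
go(465,297,230,98.4)"
```

```text
t 2.43 at [480.2 -50.4 300.7] rpy [ 1.7994e+02 -1.0000e-02  7.4970e+01] F [ 0.1 -0.8  0. ] w 68.2 gf 0.0
dp [ 331.6 -104.8   70.7] ang [ 0.001  0.    -0.409]
```

Emit:
jog_arm(deltas=[{"dp": [40, -8, 0], "angular": [0, 0, -0.05], "grip": 0.8}, {"dp": [80, -18, 0], "angular": [0, 0, -0.1], "grip": 0.8}, {"dp": [120, -29, 5], "angular": [0, 0, -0.15], "grip": 0.8}, {"dp": [160, -41, 15], "angular": [0, 0, -0.2], "grip": 0.8}, {"dp": [200, -55, 25], "angular": [0, 0, -0.25], "grip": 0.8}, {"dp": [240, -70, 38], "angular": [0, 0, -0.3], "grip": 0.8}, {"dp": [280, -86, 54], "angular": [0, 0, -0.35], "grip": 0.8}, {"dp": [316, -99, 65], "angular": [0, 0, -0.41], "grip": 0.8}])

```text
clock: 3.1
ee_pos: [0.4669, 0.2722, 0.2374]
orientation: [3.141, 0.0, 1.72]
ft_force: [0.5, -0.9, 0.1]
grip_width: 0.0681
grasp_force: 0.0
```

Emit:
jog_arm(deltas=[{"dp": [8, 0, 3], "angular": [0, 0, 0], "grip": 0.8}, {"dp": [14, 1, 6], "angular": [0, 0, 0], "grip": 0.8}, {"dp": [14, 1, 6], "angular": [0, 0, 0], "grip": 0.8}])

```text
clock: 3.35
ee_pos: [0.4663, 0.2848, 0.2313]
orientation: [-3.141, 0.0, 1.718]
ft_force: [-0.1, -1.0, -0.3]
grip_width: 0.0683
grasp_force: 0.0
```

```bash
python3 - <<'E'
from h import *
go(465,297,129,98.4)
T=cap('top');S=cap('side')
cr=lambda p,x0,y0,x1,y1,w,h:cv2.resize(p['pixels'][y0:y1,x0:x1,::-1],(w,h),interpolation=cv2.INTER_CUBIC)
cv2.imwrite('pics/c2.png',np.hstack([cr(T,150,150,270,270,400,400),cr(S,190,220,310,340,400,400)]))
o=ctrl.observe();X=o['ee_pos']
print('tcp px',proj(T,X),proj(S,X),'pred knob top',proj(S,[.465,.297,.158]),proj(S,[.465,.297,.132]))
E
```

```text
t 3.35 at [466.3 284.8 231.3] rpy [-1.7995e+02  3.0000e-02  9.8420e+01] F [-0.1 -1.  -0.3] w 68.3 gf 0.0
dp [ 12.3   0.6 102.3] ang [-0.001  0.     0.   ]
tcp px [[201.87279588 207.17884019]] [[246.14337928 269.64076446]] pred knob top [[248.29647773 297.52979309]] [[250.04100778 304.87862356]]
```

View pics/c2.png

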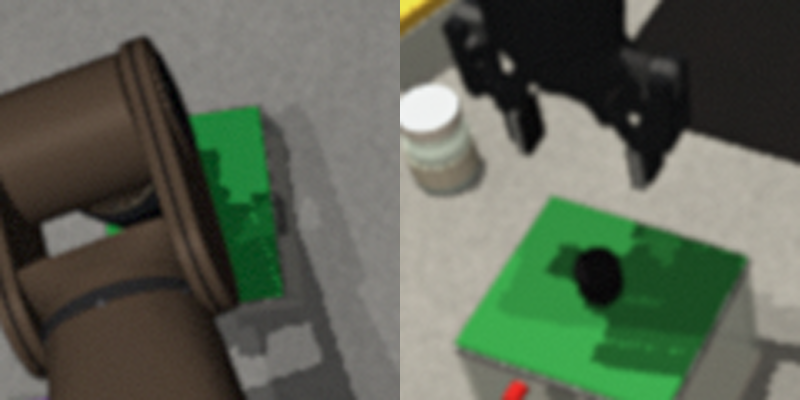

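The side view shows both fingertips, about (229,265) and (262,275), straddling the knob at (249,303) from above. The frame agrees with the calibration.

Emit:
jog_arm(deltas=[{"dp": [6, 0, 8], "angular": [0, 0, 0], "grip": 0.8}, {"dp": [12, 0, 25], "angular": [0, 0, 0], "grip": 0.8}, {"dp": [12, 0, 42], "angular": [0, 0, 0], "grip": 0.8}, {"dp": [12, 0, 59], "angular": [0, 0, 0], "grip": 0.8}, {"dp": [12, 0, 75], "angular": [0, 0, 0], "grip": 0.8}, {"dp": [12, 0, 88], "angular": [0, 0, 0], "grip": 0.8}, {"dp": [12, 0, 97], "angular": [0, 0, 0], "grip": 0.8}, {"dp": [12, 0, 101], "angular": [0, 0, 0], "grip": 0.8}])

```text
clock: 4.12
ee_pos: [0.4645, 0.2953, 0.1293]
orientation: [-3.14, 0.0, 1.716]
ft_force: [-0.1, -0.5, -0.1]
grip_width: 0.0683
grasp_force: 0.0
```

Emit:
jog_arm(deltas=[{"dp": [0, 0, 0], "angular": [0, 0, 0], "grip": 0.3}, {"dp": [0, 0, 0], "angular": [0, 0, 0], "grip": 0.2}, {"dp": [0, 0, 0], "angular": [0, 0, 0], "grip": 0.1}, {"dp": [0, 0, 0], "angular": [0, 0, 0], "grip": 0}, {"dp": [0, 0, 0], "angular": [0, 0, 0], "grip": 0}, {"dp": [0, 0, 0], "angular": [0, 0, 0], "grip": 0}, {"dp": [0, 0, 0], "angular": [0, 0, 0], "grip": 0}], force=40)

```text
clock: 4.7
ee_pos: [0.4658, 0.2965, 0.1322]
orientation: [3.139, -0.001, 1.717]
ft_force: [0.6, -0.0, 5.0]
grip_width: 0.0285
grasp_force: 40.1
```

Emit:
jog_arm(deltas=[{"dp": [0, 0, -2], "angular": [0, 0, 0], "grip": 0}, {"dp": [0, 0, -6], "angular": [0, 0, 0], "grip": 0}, {"dp": [0, 0, -12], "angular": [0, 0, 0], "grip": 0}, {"dp": [0, 0, -20], "angular": [0, 0, 0], "grip": 0}, {"dp": [0, 0, -28], "angular": [0, 0, 0], "grip": 0}, {"dp": [0, 0, -34], "angular": [0, 0, 0], "grip": 0}, {"dp": [0, 0, -38], "angular": [0, 0, 0], "grip": 0}, {"dp": [0, 0, -40], "angular": [0, 0, 0], "grip": 0}], force=50)

```text
clock: 5.37
ee_pos: [0.4653, 0.2964, 0.1721]
orientation: [3.14, -0.0, 1.717]
ft_force: [-0.4, 0.3, -1.4]
grip_width: 0.0286
grasp_force: 49.4
```

```bash
python3 - <<'E'
from h import *
go(566,-16,170,98.4)
S=cap('side','lift.png')
E
```

```text
t 5.37 at [465.3 296.4 172.1] rpy [ 1.799e+02 -3.000e-02  9.837e+01] F [-0.4  0.3 -1.4] w 28.6 gf 49.37024474143982
dp [-323.7   54.1    2. ] ang [ 0.002 -0.    -0.001]
```

View pics/lift.png

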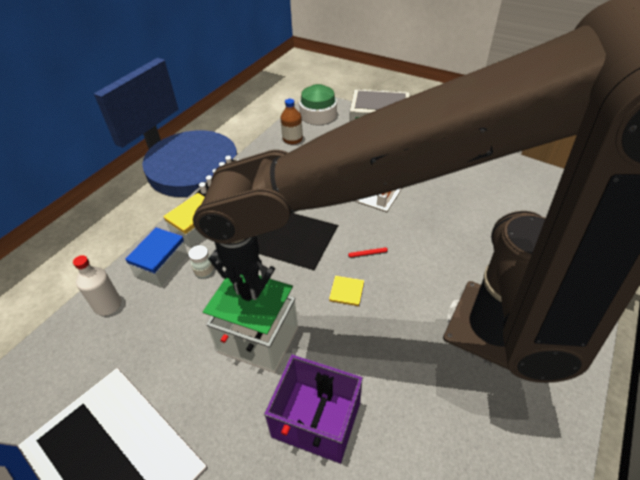

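The lid hangs level from the gripper at about (248,302), clear of the tank.

Emit:
jog_arm(deltas=[{"dp": [-5, 1, -5], "angular": [0, 0, 0], "grip": 0}, {"dp": [-18, 3, -8], "angular": [0, 0, 0], "grip": 0}, {"dp": [-40, 7, -8], "angular": [0, 0, 0], "grip": 0}, {"dp": [-66, 11, -8], "angular": [0, 0, 0], "grip": 0}, {"dp": [-92, 15, -8], "angular": [0, 0, 0], "grip": 0}, {"dp": [-118, 20, -8], "angular": [0, 0, 0], "grip": 0}, {"dp": [-144, 24, -8], "angular": [0, 0, 0], "grip": 0}, {"dp": [-170, 28, -8], "angular": [0, 0, 0], "grip": 0}])

```text
clock: 6.08
ee_pos: [0.5175, 0.1297, 0.1789]
orientation: [-3.141, 0.0, 1.716]
ft_force: [0.5, 0.7, -1.2]
grip_width: 0.0287
grasp_force: 49.4
```

Emit:
jog_arm(deltas=[{"dp": [-26, 4, 0], "angular": [0, 0, 0], "grip": 0}, {"dp": [-52, 8, 5], "angular": [0, 0, 0], "grip": 0}, {"dp": [-78, 13, 15], "angular": [0, 0, 0], "grip": 0}, {"dp": [-102, 17, 28], "angular": [0, 0, 0], "grip": 0}, {"dp": [-124, 21, 42], "angular": [0, 0, 0], "grip": 0}, {"dp": [-142, 24, 55], "angular": [0, 0, 0], "grip": 0}, {"dp": [-152, 26, 65], "angular": [0, 0, 0], "grip": 0}, {"dp": [-154, 26, 70], "angular": [0, 0, 0], "grip": 0}])

```text
clock: 6.75
ee_pos: [0.565, -0.0187, 0.1073]
orientation: [-3.139, -0.0, 1.714]
ft_force: [-0.4, -1.6, -0.6]
grip_width: 0.0286
grasp_force: 49.4
```

```bash
python3 - <<'E'
from h import *
go(566,-16,23,98.4)
T=cap('top');S=cap('side')
cr=lambda p,x0,y0,x1,y1,w,h:cv2.resize(p['pixels'][y0:y1,x0:x1,::-1],(w,h),interpolation=cv2.INTER_CUBIC)
cv2.imwrite('pics/c3.png',np.hstack([cr(T,260,110,400,250,400,400),cr(S,210,160,350,300,400,400)]))
E
```

```text
t 6.75 at [565.  -18.7 107.3] rpy [-1.7988e+02 -2.0000e-02  9.8210e+01] F [-0.4 -1.6 -0.6] w 28.6 gf 49.42936062812805
dp [ 2.5  1.6 84.3] ang [-0.002 -0.    -0.003]
```

View pics/c3.png

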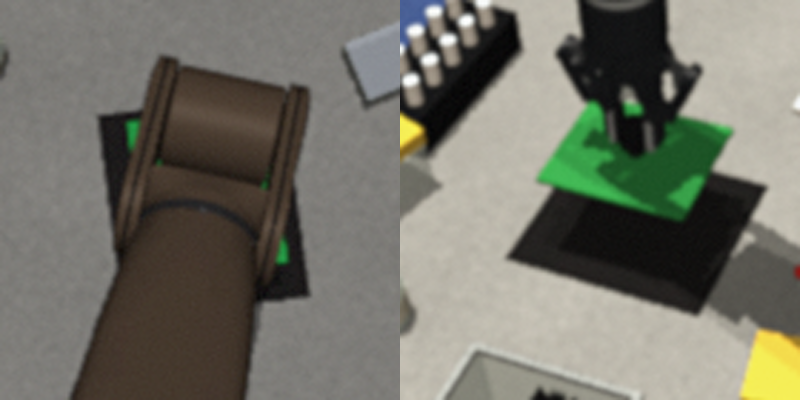

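The lid is level over the mat's middle (its visible corners in the top view sit evenly inside the mat). I'll lower it, slowing near the end.

Emit:
jog_arm(deltas=[{"dp": [1, 1, 5], "angular": [0, 0, 0], "grip": 0}, {"dp": [2, 1, 17], "angular": [0, 0, 0], "grip": 0}, {"dp": [2, 1, 31], "angular": [0, 0, 0], "grip": 0}, {"dp": [2, 1, 45], "angular": [0, 0, 0], "grip": 0}, {"dp": [2, 1, 57], "angular": [0, 0, 0], "grip": 0}, {"dp": [2, 1, 67], "angular": [0, 0, 0], "grip": 0}, {"dp": [2, 1, 74], "angular": [0, 0, 0], "grip": 0}, {"dp": [2, 1, 77], "angular": [0, 0, 0], "grip": 0}])

```text
clock: 7.52
ee_pos: [0.5654, -0.0139, 0.0304]
orientation: [-3.14, -0.001, 1.717]
ft_force: [0.7, -0.4, -1.1]
grip_width: 0.0287
grasp_force: 49.5
```

Emit:
jog_arm(deltas=[{"dp": [0, 0, 1], "angular": [0, 0, 0], "grip": 0}, {"dp": [0, 0, 2], "angular": [0, 0, 0], "grip": 0}, {"dp": [0, 0, 3], "angular": [0, 0, 0], "grip": 0}, {"dp": [0, 0, 4], "angular": [0, 0, 0], "grip": 0}, {"dp": [0, 0, 5], "angular": [0, 0, 0], "grip": 0}, {"dp": [0, 0, 5], "angular": [0, 0, 0], "grip": 0}])

```text
clock: 8.02
ee_pos: [0.5662, -0.0145, 0.027]
orientation: [3.141, 0.0, 1.717]
ft_force: [-0.4, -0.5, -2.5]
grip_width: 0.0283
grasp_force: 49.5
```

Emit:
jog_arm(deltas=[{"dp": [0, 0, 1], "angular": [0, 0, 0], "grip": 0}, {"dp": [0, 0, 2], "angular": [0, 0, 0], "grip": 0}, {"dp": [0, 0, 2], "angular": [0, 0, 0], "grip": 0}, {"dp": [0, 0, 2], "angular": [0, 0, 0], "grip": 0}])

```text
clock: 8.35
ee_pos: [0.5661, -0.0144, 0.0247]
orientation: [-3.141, -0.0, 1.717]
ft_force: [0.8, -0.7, -1.4]
grip_width: 0.0284
grasp_force: 49.5
```

Emit:
jog_arm(deltas=[{"dp": [0, 0, 1], "angular": [0, 0, 0], "grip": 0}, {"dp": [0, 0, 2], "angular": [0, 0, 0], "grip": 0}, {"dp": [0, 0, 2], "angular": [0, 0, 0], "grip": 0}, {"dp": [0, 0, 2], "angular": [0, 0, 0], "grip": 0}])

```text
clock: 8.68
ee_pos: [0.5663, -0.0145, 0.0233]
orientation: [3.141, 0.0, 1.717]
ft_force: [-1.2, -0.4, 2.7]
grip_width: 0.0283
grasp_force: 49.8
```

Contact came at the expected height, so I release and rise.

Emit:
jog_arm(deltas=[{"dp": [0, 0, 0], "angular": [0, 0, 0], "grip": 0.45}, {"dp": [0, 0, 0], "angular": [0, 0, 0], "grip": 0.6}, {"dp": [0, 0, 0], "angular": [0, 0, 0], "grip": 0.7}, {"dp": [0, 0, 0], "angular": [0, 0, 0], "grip": 0.7}, {"dp": [0, 0, -8], "angular": [0, 0, 0], "grip": 0.7}, {"dp": [0, 0, -30], "angular": [0, 0, 0], "grip": 0.7}, {"dp": [0, 0, -60], "angular": [0, 0, 0], "grip": 0.7}, {"dp": [0, 0, -100], "angular": [0, 0, 0], "grip": 0.7}])

```text
clock: 9.35
ee_pos: [0.5639, -0.014, 0.1214]
orientation: [-3.136, -0.002, 1.717]
ft_force: [1.5, -0.2, -0.2]
grip_width: 0.0594
grasp_force: 0.0
```

Emit:
jog_arm(deltas=[{"dp": [-30, 0, -35], "angular": [0, 0, 0.02], "grip": 0.7}, {"dp": [-65, 5, -70], "angular": [0, 0, 0.04], "grip": 0.7}, {"dp": [-100, 20, -90], "angular": [0, 0, 0.07], "grip": 0.7}, {"dp": [-125, 35, -90], "angular": [0, 0, 0.09], "grip": 0.7}, {"dp": [-140, 45, -90], "angular": [0, 0, 0.09], "grip": 0.7}])

```text
clock: 9.77
ee_pos: [0.6342, -0.1509, 0.2183]
orientation: [3.133, 0.005, 1.624]
ft_force: [-0.3, 0.2, 0.4]
grip_width: 0.0596
grasp_force: 0.0
```

```bash
python3 - <<'E'
from h import *
go(408,-299,180,93)
T=cap('top');S=cap('side')
cr=lambda p,x0,y0,x1,y1,w,h:cv2.resize(p['pixels'][y0:y1,x0:x1,::-1],(w,h),interpolation=cv2.INTER_CUBIC)
cv2.imwrite('pics/c4.png',np.vstack([np.hstack([cr(T,150,110,390,270,400,267),cr(S,180,180,360,300,400,267)]),np.hstack([cr(T,390,180,490,247,400,267),cr(S,340,145,420,198,400,267)])]))
def fit(p,pts,z):
    W=np.array([onz(p,q,z)[:2]*1000 for q in pts]);return W
h=cv2.cvtColor(T['pixels'],cv2.COLOR_RGB2HSV).astype(int)
for nm,box,lo,hi in (('or',(400,230,480,250),5,20),('bl',(400,195,480,220),100,125)):
    x0,y0,x1,y1=box;c=h[y0:y1,x0:x1];m=(c[...,0]>lo)&(c[...,0]<hi)&(c[...,1]>150)&(c[...,2]>150)
    ys,xs=np.nonzero(m);W=fit(T,np.c_[xs+x0,ys+y0],.106)
    print(nm,len(W),W.mean(0).round(1),W.min(0).round(1),W.max(0).round(1),'yaw',-np.degrees(np.polyfit(W[:,1],W[:,0],1)[0]).round(2), 'x at y=-299',np.polyval(np.polyfit(W[:,1],W[:,0],1),-299).round(1))
E
```

```text
t 9.77 at [ 634.2 -150.9  218.3] rpy [179.51   0.3   93.03] F [-0.3  0.2  0.4] w 59.6 gf 0.0
dp [-135.8 -234.    37. ] ang [0.009 0.005 0.001]
or 120 [ 409.  -302.2] [ 406.  -349.2] [ 414.3 -250.9] yaw 1.01 x at y=-299 408.9
bl 118 [ 488.4 -297.8] [ 484.5 -347.5] [ 492.9 -248.8] yaw 2.48 x at y=-299 488.5
```

View pics/c4.png

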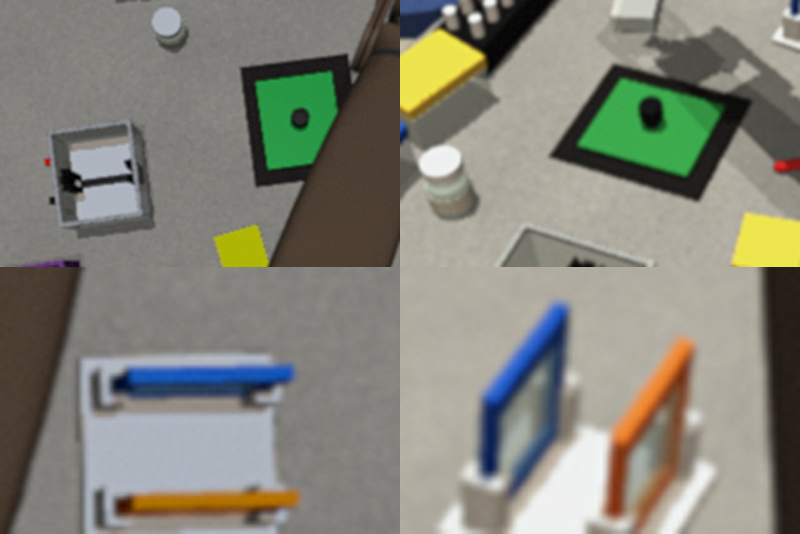

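The lid sits centred on the mat, knob up, and the open tank shows its slot along about (62..142,182) of the crop. Orange is still upright in the rack. Next I move above orange.

Emit:
jog_arm(deltas=[{"dp": [-8, -14, 0], "angular": [0.002, 0.001, 0], "grip": 0.6}, {"dp": [-27, -46, 5], "angular": [0.004, 0.002, 0.005], "grip": 0.6}, {"dp": [-46, -79, 10], "angular": [0.006, 0.003, 0.01], "grip": 0.6}, {"dp": [-65, -112, 15], "angular": [0.008, 0.004, 0.015], "grip": 0.6}, {"dp": [-84, -145, 22], "angular": [0.009, 0.005, 0.018], "grip": 0.6}, {"dp": [-103, -178, 29], "angular": [0.009, 0.005, 0.018], "grip": 0.6}, {"dp": [-122, -211, 35], "angular": [0.009, 0.005, 0.018], "grip": 0.6}, {"dp": [-136, -233, 37], "angular": [0.009, 0.005, 0.018], "grip": 0.6}])

```text
clock: 10.53
ee_pos: [0.4028, -0.2941, 0.1742]
orientation: [-3.13, -0.007, 1.609]
ft_force: [0.9, 0.5, -0.3]
grip_width: 0.0512
grasp_force: 0.0
```

Emit:
jog_arm(deltas=[{"dp": [0, 0, 10], "angular": [0, 0, 0], "grip": 0.6}, {"dp": [0, 0, 25], "angular": [0, 0, 0], "grip": 0.6}, {"dp": [0, 0, 40], "angular": [0, 0, 0], "grip": 0.6}, {"dp": [0, 0, 45], "angular": [0, 0, 0], "grip": 0.6}, {"dp": [0, 0, 45], "angular": [0, 0, 0], "grip": 0.6}])

```text
clock: 10.95
ee_pos: [0.4048, -0.2929, 0.1289]
orientation: [-3.13, -0.009, 1.61]
ft_force: [0.0, -0.6, -0.4]
grip_width: 0.0511
grasp_force: 0.0
```

```bash
python3 - <<'E'
from h import *
go(409.5,-300.5,77,92)
S=cap('side')
cr=lambda p,x0,y0,x1,y1,w,h:cv2.resize(p['pixels'][y0:y1,x0:x1,::-1],(w,h),interpolation=cv2.INTER_CUBIC)
cv2.imwrite('pics/c5.png',cr(S,335,115,435,215,600,600))
print(proj(S,ctrl.observe()['ee_pos']),proj(S,[[.4095,-.3005,.106],[.4095,-.2485,.106],[.4095,-.3525,.106]]))
E
```

```text
t 10.95 at [ 404.8 -292.9  128.9] rpy [-179.33   -0.49   92.23] F [ 0.  -0.6 -0.4] w 51.1 gf 0.0
dp [-8.3  5.  51.7] ang [-0.012 -0.009  0.004]
[[390.92364891 162.77646002]] [[389.89854313 167.87277397]
 [382.29405273 177.95081939]
 [397.15502563 158.25593492]]
```

View pics/c5.png

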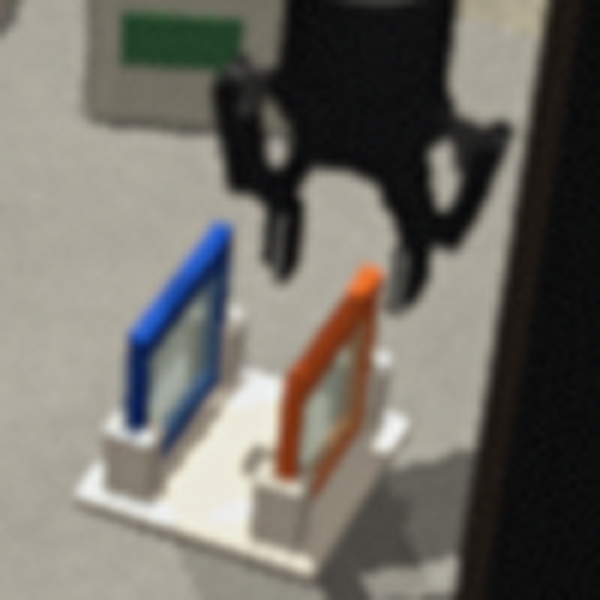

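The fingers at (382,162) and (402,163) straddle the orange top edge, whose ends are at (383,178) and (397,160), matching my estimate. I correct the 5–8 mm offset and the tilt, then descend.

Emit:
jog_arm(deltas=[{"dp": [-4, 3, 0], "angular": [-0.006, -0.005, 0.002], "grip": 0.6}, {"dp": [-8, 5, 4], "angular": [-0.012, -0.009, 0.004], "grip": 0.6}, {"dp": [-8, 5, 14], "angular": [-0.012, -0.009, 0.004], "grip": 0.6}, {"dp": [-8, 5, 25], "angular": [-0.012, -0.009, 0.004], "grip": 0.6}, {"dp": [-8, 5, 36], "angular": [-0.012, -0.009, 0.004], "grip": 0.6}, {"dp": [-8, 5, 45], "angular": [-0.012, -0.009, 0.004], "grip": 0.6}, {"dp": [-8, 5, 50], "angular": [-0.012, -0.009, 0.004], "grip": 0.6}, {"dp": [-8, 5, 50], "angular": [-0.012, -0.009, 0.004], "grip": 0.6}])

```text
clock: 11.67
ee_pos: [0.4094, -0.3015, 0.0785]
orientation: [3.141, 0.001, 1.605]
ft_force: [-0.4, -0.0, 0.2]
grip_width: 0.0512
grasp_force: 0.0
```

```bash
python3 -c "
from h import *
go(409.5,-300.5,77,92)"
```

```text
t 11.67 at [ 409.4 -301.5   78.5] rpy [1.7998e+02 5.0000e-02 9.1940e+01] F [-0.4 -0.   0.2] w 51.2 gf 0.0
dp [1.  0.2 1.5] ang [ 0.     0.001 -0.001]
```

Close gently in stages, watching the side force for off-centre contact.

Emit:
jog_arm(deltas=[{"dp": [0, 0, 0], "angular": [0, 0, 0], "grip": 0.35}, {"dp": [0, 0, 0], "angular": [0, 0, 0], "grip": 0.25}, {"dp": [0, 0, 0], "angular": [0, 0, 0], "grip": 0.2}, {"dp": [0, 0, 0], "angular": [0, 0, 0], "grip": 0.17}, {"dp": [0, 0, 0], "angular": [0, 0, 0], "grip": 0.15}, {"dp": [0, 0, 0], "angular": [0, 0, 0], "grip": 0.15}], force=20)

```text
clock: 12.17
ee_pos: [0.4106, -0.3027, 0.0811]
orientation: [3.138, 0.005, 1.605]
ft_force: [0.4, -0.6, 0.2]
grip_width: 0.0126
grasp_force: 0.0
```

Emit:
jog_arm(deltas=[{"dp": [0, 0, 0], "angular": [0, 0, 0], "grip": 0.13}, {"dp": [0, 0, 0], "angular": [0, 0, 0], "grip": 0.1}, {"dp": [0, 0, 0], "angular": [0, 0, 0], "grip": 0.05}, {"dp": [0, 0, 0], "angular": [0, 0, 0], "grip": 0}, {"dp": [0, 0, 0], "angular": [0, 0, 0], "grip": 0}], force=30)

```text
clock: 12.58
ee_pos: [0.4104, -0.3027, 0.081]
orientation: [3.139, 0.004, 1.605]
ft_force: [-1.9, 0.4, 2.3]
grip_width: 0.0093
grasp_force: 30.0
```

Emit:
jog_arm(deltas=[{"dp": [0, 0, -2], "angular": [0, 0, 0], "grip": 0}, {"dp": [0, 0, -6], "angular": [0, 0, 0], "grip": 0}, {"dp": [0, 0, -12], "angular": [0, 0, 0], "grip": 0}, {"dp": [0, 0, -19], "angular": [0, 0, 0], "grip": 0}, {"dp": [0, 0, -27], "angular": [0, 0, 0], "grip": 0}, {"dp": [0, 0, -36], "angular": [0, 0, 0], "grip": 0}, {"dp": [0, 0, -46], "angular": [0, 0, 0], "grip": 0}, {"dp": [0, 0, -56], "angular": [0, 0, 0], "grip": 0}], force=40)

```text
clock: 13.25
ee_pos: [0.4104, -0.3025, 0.1381]
orientation: [3.138, 0.005, 1.605]
ft_force: [0.6, 0.0, -1.8]
grip_width: 0.0092
grasp_force: 40.3
```

Emit:
jog_arm(deltas=[{"dp": [0, 0, -12], "angular": [0, 0, 0], "grip": 0}, {"dp": [0, 0, -26], "angular": [0, 0, 0], "grip": 0}, {"dp": [0, 0, -42], "angular": [0, 0, 0], "grip": 0}, {"dp": [0, 0, -58], "angular": [0, 0, 0], "grip": 0}, {"dp": [0, 0, -70], "angular": [0, 0, 0], "grip": 0}, {"dp": [0, 0, -80], "angular": [0, 0, 0], "grip": 0}, {"dp": [0, 0, -84], "angular": [0, 0, 0], "grip": 0}])

```text
clock: 13.83
ee_pos: [0.4106, -0.3026, 0.2232]
orientation: [3.136, 0.007, 1.605]
ft_force: [0.3, -0.2, -1.1]
grip_width: 0.0095
grasp_force: 40.3
```

```bash
python3 - <<'E'
from h import *
go(500,-50,222,95)
T=cap('top');S=cap('side')
cr=lambda p,x0,y0,x1,y1,w,h:cv2.resize(p['pixels'][y0:y1,x0:x1,::-1],(w,h),interpolation=cv2.INTER_CUBIC)
cv2.imwrite('pics/c6.png',np.hstack([cr(S,330,80,450,200,400,400),cr(T,150,170,260,280,400,400)]))
# tank rim in top view: light pixels; ribs/slot black inside
g=cv2.cvtColor(T['pixels'],cv2.COLOR_RGB2GRAY)
np.save('T.npy',T['pixels']);np.save('S.npy',S['pixels'])
X=lambda tx,ty,z,c=(465.5,296.8),a=8.4:[(c[0]+tx*np.cos(np.radians(a))-ty*np.sin(np.radians(a)))/1000,(c[1]+tx*np.sin(np.radians(a))+ty*np.cos(np.radians(a)))/1000,z]
P=[X(0,-54,.088),X(0,54,.088),X(73,63,.116),X(73,-63,.116),X(-73,-63,.116),X(-73,63,.116),X(0,54,.012),X(0,-54,.012)]
print(proj(T,P).round(1).tolist());print(proj(S,P).round(1).tolist())
E
```

```text
t 13.83 at [ 410.6 -302.6  223.2] rpy [179.7    0.38  91.95] F [ 0.3 -0.2 -1.1] w 9.5 gf 40.319783091545105
dp [249.4  98.    0. ] ang [ 0.005  0.007 -0.053]
[[229.5, 211.6], [187.8, 217.4], [178.0, 188.2], [227.6, 181.4], [235.0, 238.6], [185.1, 245.6], [194.5, 220.2], [234.0, 214.7]]
[[263.8, 297.6], [240.8, 336.8], [205.7, 322.4], [235.2, 278.0], [294.3, 296.3], [268.7, 344.2], [246.0, 355.0], [267.6, 316.7]]
```

View pics/c6.png

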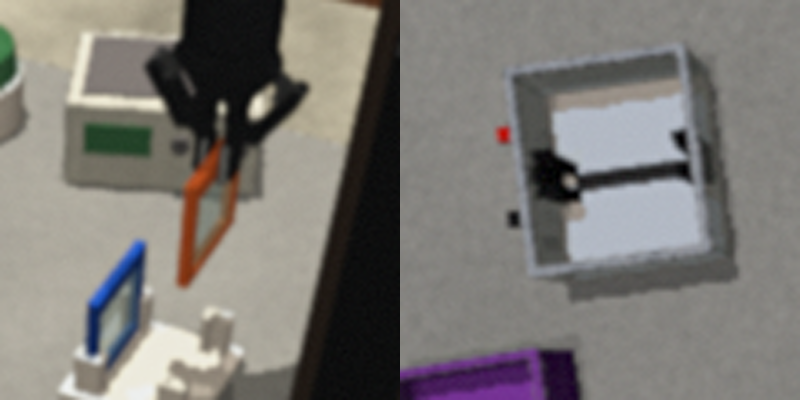

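The orange cassette hangs upright in the gripper (side-crop (210,210)), clear of the rack, and blue is undisturbed. The tank is open with its slot bar visible in the top view around (201,219)–(230,216). Next comes the transit.

Emit:
jog_arm(deltas=[{"dp": [6, 3, 0], "angular": [0.001, 0.001, -0.003], "grip": 0}, {"dp": [25, 12, 0], "angular": [0.002, 0.002, -0.01], "grip": 0}, {"dp": [52, 24, 0], "angular": [0.003, 0.003, -0.02], "grip": 0}, {"dp": [84, 37, 0], "angular": [0.003, 0.003, -0.03], "grip": 0}, {"dp": [118, 52, 0], "angular": [0.003, 0.003, -0.04], "grip": 0}, {"dp": [152, 66, 0], "angular": [0.003, 0.003, -0.05], "grip": 0}, {"dp": [186, 80, 0], "angular": [0.003, 0.003, -0.05], "grip": 0}, {"dp": [220, 90, 0], "angular": [0.003, 0.003, -0.05], "grip": 0}])

```text
clock: 14.6
ee_pos: [0.4924, -0.0767, 0.2188]
orientation: [-3.14, -0.0, 1.655]
ft_force: [0.7, 0.0, -1.5]
grip_width: 0.0092
grasp_force: 40.3
```

```bash
python3 -c "
from h import *
go(478,200,222,98.4)"
```

```text
t 14.6 at [492.4 -76.7 218.8] rpy [-1.7989e+02 -1.0000e-02  9.4820e+01] F [ 0.7  0.  -1.5] w 9.2 gf 40.32073795795441
dp [276.9   8.9  -3.2] ang [-0.002 -0.    -0.062]
```

Emit:
jog_arm(deltas=[{"dp": [34, 1, 0], "angular": [0, 0, -0.008], "grip": 0}, {"dp": [68, 2, 0], "angular": [0, 0, -0.016], "grip": 0}, {"dp": [103, 4, -1], "angular": [0, 0, -0.024], "grip": 0}, {"dp": [138, 5, -2], "angular": [0, 0, -0.032], "grip": 0}, {"dp": [174, 6, -3], "angular": [0, 0, -0.04], "grip": 0}, {"dp": [210, 7, -3], "angular": [0, 0, -0.048], "grip": 0}, {"dp": [246, 8, -3], "angular": [0, 0, -0.056], "grip": 0}, {"dp": [277, 9, -3], "angular": [-0.001, 0, -0.062], "grip": 0}])

```text
clock: 15.27
ee_pos: [0.4767, 0.2002, 0.2214]
orientation: [-3.14, 0.001, 1.718]
ft_force: [0.1, -0.3, -0.8]
grip_width: 0.0095
grasp_force: 40.3
```

```bash
python3 -c "
from h import *
go(466,293,205,98.4)"
```

```text
t 15.27 at [476.7 200.2 221.4] rpy [-1.7989e+02  4.0000e-02  9.8450e+01] F [ 0.1 -0.3 -0.8] w 9.5 gf 40.28783082962036
dp [93.4  3.1 16.3] ang [-0.002  0.001  0.001]
```

Emit:
jog_arm(deltas=[{"dp": [20, 1, 0], "angular": [0, 0, 0], "grip": 0}, {"dp": [45, 1, 0], "angular": [0, 0, 0], "grip": 0}, {"dp": [68, 2, 4], "angular": [0, 0, 0], "grip": 0}, {"dp": [84, 3, 8], "angular": [0, 0, 0], "grip": 0}, {"dp": [91, 3, 12], "angular": [0, 0, 0], "grip": 0}, {"dp": [93, 3, 16], "angular": [0, 0, 0], "grip": 0}, {"dp": [93, 3, 16], "angular": [0, 0, 0], "grip": 0}, {"dp": [93, 3, 16], "angular": [0, 0, 0], "grip": 0}])

```text
clock: 15.93
ee_pos: [0.4673, 0.2894, 0.2058]
orientation: [-3.14, 0.002, 1.716]
ft_force: [0.6, -0.2, -1.7]
grip_width: 0.0096
grasp_force: 40.3
```

```bash
python3 - <<'E'
from h import *
go(466,293,168,98.4)
S=cap('side')
cr=lambda p,x0,y0,x1,y1,w,h:cv2.resize(p['pixels'][y0:y1,x0:x1,::-1],(w,h),interpolation=cv2.INTER_CUBIC)
cv2.imwrite('pics/c7.png',cr(S,190,230,320,360,600,600))
a=np.radians(8.4);o=ctrl.observe()['ee_pos'];ex=np.array([np.cos(a),np.sin(a),0]);ey=np.array([-np.sin(a),np.cos(a),0])
c=np.array(o)+[0,0,-.071]+.0034*ey
L=[c+sy*.052*ey+sx*.005*ex+[0,0,z] for z in (0,.096) for sy in (-1,1) for sx in (1,-1)]
tk=np.array([.4655,.2965,0]);M=[tk+sx*.073*ex+sy*.063*ey+[0,0,.116] for sx,sy in((1,1),(1,-1),(-1,-1),(-1,1))]
f=600/130;g=lambda P:((proj(S,P)-[190,230])*f).round(0).tolist()
print('cas',g(L));print('rim',g(M))
E
```

```text
t 15.93 at [467.3 289.4 205.8] rpy [-1.7994e+02  1.2000e-01  9.8340e+01] F [ 0.6 -0.2 -1.7] w 9.6 gf 40.29717743396759
dp [ 3.9 -0.7 37.7] ang [-0.001  0.002 -0.001]
cas [[320.0, 245.0], [339.0, 251.0], [213.0, 420.0], [233.0, 427.0], [293.0, 110.0], [313.0, 116.0], [175.0, 289.0], [197.0, 296.0]]
rim [[73.0, 426.0], [209.0, 221.0], [482.0, 306.0], [364.0, 527.0]]
```

View pics/c7.png

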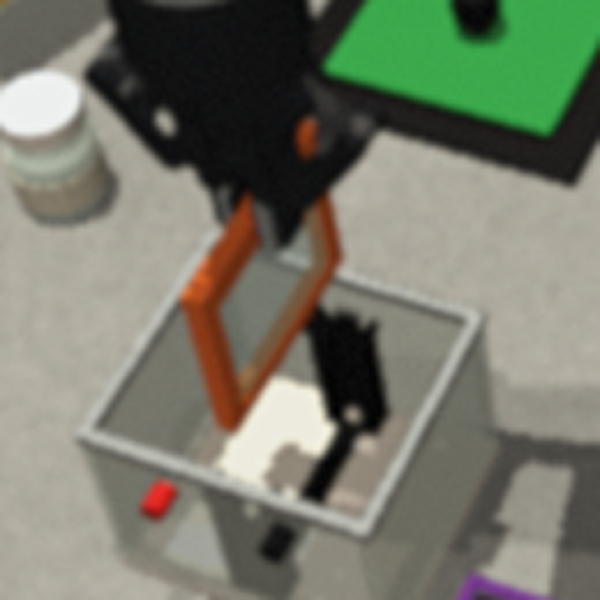

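The cassette hangs over the open tank. Its near bottom corner is at crop (232,430), and the rim corners are at (82,433), (483,316) and (367,533). Both sit at the same offset from prediction, so the relative estimate holds. I shift the remaining 4 mm and go down to just above the mouth.

Emit:
jog_arm(deltas=[{"dp": [2, 0, 0], "angular": [0, 0, 0], "grip": 0}, {"dp": [4, -1, 3], "angular": [0, 0.002, 0], "grip": 0}, {"dp": [4, -1, 10], "angular": [0, 0.002, 0], "grip": 0}, {"dp": [4, -1, 18], "angular": [0, 0.002, 0], "grip": 0}, {"dp": [4, -1, 26], "angular": [0, 0.002, 0], "grip": 0}, {"dp": [4, -1, 33], "angular": [0, 0.002, 0], "grip": 0}, {"dp": [4, -1, 38], "angular": [0, 0.002, 0], "grip": 0}, {"dp": [4, -1, 40], "angular": [0, 0.002, 0], "grip": 0}])

```text
clock: 16.65
ee_pos: [0.4654, 0.2936, 0.165]
orientation: [-3.14, -0.0, 1.717]
ft_force: [-0.7, -0.1, -1.8]
grip_width: 0.0094
grasp_force: 40.3
```

```bash
python3 - <<'E'
from h import *
go(466,293,83,98.4)
S=cap('side')
cr=lambda p,x0,y0,x1,y1,w,h:cv2.resize(p['pixels'][y0:y1,x0:x1,::-1],(w,h),interpolation=cv2.INTER_CUBIC)
cv2.imwrite('pics/c8.png',cr(S,200,250,310,360,600,600))
E
```

```text
t 16.65 at [465.4 293.6 165. ] rpy [-1.799e+02 -1.000e-02  9.836e+01] F [-0.7 -0.1 -1.8] w 9.4 gf 40.298194885253906
dp [-0.7  0.7 82. ] ang [-0.002 -0.    -0.001]
```

View pics/c8.png

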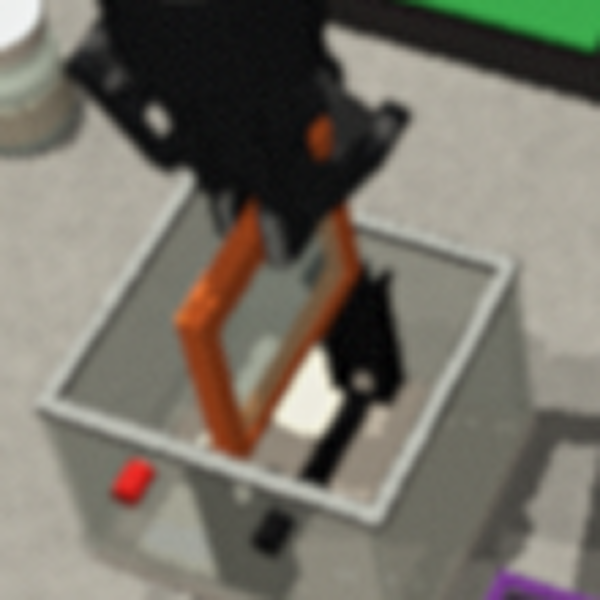

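The cassette's near bottom corner is at crop (235,455) and its far one at (357,275), lined up with the rib pair (far ribs at (365,330)). From here I go by feel.

Emit:
jog_arm(deltas=[{"dp": [0, 0, 1], "angular": [0, 0, 0], "grip": 0}, {"dp": [0, 0, 2], "angular": [0, 0, 0], "grip": 0}, {"dp": [0, 0, 4], "angular": [0, 0, 0], "grip": 0}, {"dp": [0, 0, 6], "angular": [0, 0, 0], "grip": 0}, {"dp": [0, 0, 7], "angular": [0, 0, 0], "grip": 0}, {"dp": [0, 0, 8], "angular": [0, 0, 0], "grip": 0}])

```text
clock: 17.2
ee_pos: [0.4661, 0.2939, 0.1586]
orientation: [3.141, -0.001, 1.717]
ft_force: [-0.2, -0.7, -1.9]
grip_width: 0.0093
grasp_force: 40.3
```

Emit:
jog_arm(deltas=[{"dp": [0, 0, 1], "angular": [0, 0, 0], "grip": 0}, {"dp": [0, 0, 2], "angular": [0, 0, 0], "grip": 0}, {"dp": [0, 0, 3], "angular": [0, 0, 0], "grip": 0}, {"dp": [0, 0, 4], "angular": [0, 0, 0], "grip": 0}, {"dp": [0, 0, 4], "angular": [0, 0, 0], "grip": 0}])

```text
clock: 17.62
ee_pos: [0.466, 0.2939, 0.1544]
orientation: [3.141, -0.001, 1.717]
ft_force: [-0.8, -0.1, -1.0]
grip_width: 0.0091
grasp_force: 40.3
```

Emit:
jog_arm(deltas=[{"dp": [0, 0, 1], "angular": [0, 0, 0], "grip": 0}, {"dp": [0, 0, 2], "angular": [0, 0, 0], "grip": 0}, {"dp": [0, 0, 4], "angular": [0, 0, 0], "grip": 0}, {"dp": [0, 0, 6], "angular": [0, 0, 0], "grip": 0}, {"dp": [0, 0, 7], "angular": [0, 0, 0], "grip": 0}, {"dp": [0, 0, 7], "angular": [0, 0, 0], "grip": 0}])

```text
clock: 18.12
ee_pos: [0.4659, 0.2938, 0.1472]
orientation: [-3.142, -0.001, 1.717]
ft_force: [0.0, -0.4, -2.9]
grip_width: 0.0094
grasp_force: 40.3
```

Emit:
jog_arm(deltas=[{"dp": [0, 0, 1], "angular": [0, 0, 0], "grip": 0}, {"dp": [0, 0, 2], "angular": [0, 0, 0], "grip": 0}, {"dp": [0, 0, 4], "angular": [0, 0, 0], "grip": 0}, {"dp": [0, 0, 6], "angular": [0, 0, 0], "grip": 0}, {"dp": [0, 0, 8], "angular": [0, 0, 0], "grip": 0}, {"dp": [0, 0, 8], "angular": [0, 0, 0], "grip": 0}])

```text
clock: 18.62
ee_pos: [0.4657, 0.2938, 0.139]
orientation: [-3.141, -0.001, 1.717]
ft_force: [-0.4, 0.3, -1.6]
grip_width: 0.0096
grasp_force: 40.3
```

It's 20 mm into the slot with no contact force. Carrying on down.

Emit:
jog_arm(deltas=[{"dp": [0, 0, 2], "angular": [0, 0, 0], "grip": 0}, {"dp": [0, 0, 5], "angular": [0, 0, 0], "grip": 0}, {"dp": [0, 0, 9], "angular": [0, 0, 0], "grip": 0}, {"dp": [0, 0, 13], "angular": [0, 0, 0], "grip": 0}, {"dp": [0, 0, 17], "angular": [0, 0, 0], "grip": 0}, {"dp": [0, 0, 20], "angular": [0, 0, 0], "grip": 0}, {"dp": [0, 0, 22], "angular": [0, 0, 0], "grip": 0}])

```text
clock: 19.2
ee_pos: [0.4658, 0.2938, 0.1169]
orientation: [-3.141, -0.001, 1.717]
ft_force: [-0.5, 0.4, -2.5]
grip_width: 0.0089
grasp_force: 40.3
```

Emit:
jog_arm(deltas=[{"dp": [0, 0, 2], "angular": [0, 0, 0], "grip": 0}, {"dp": [0, 0, 5], "angular": [0, 0, 0], "grip": 0}, {"dp": [0, 0, 9], "angular": [0, 0, 0], "grip": 0}, {"dp": [0, 0, 13], "angular": [0, 0, 0], "grip": 0}, {"dp": [0, 0, 17], "angular": [0, 0, 0], "grip": 0}, {"dp": [0, 0, 20], "angular": [0, 0, 0], "grip": 0}, {"dp": [0, 0, 22], "angular": [0, 0, 0], "grip": 0}])

```text
clock: 19.78
ee_pos: [0.4659, 0.2939, 0.095]
orientation: [-3.142, -0.001, 1.717]
ft_force: [0.4, 0.8, -1.8]
grip_width: 0.0091
grasp_force: 40.3
```

Now the last 12 mm, gently.

Emit:
jog_arm(deltas=[{"dp": [0, 0, 2], "angular": [0, 0, 0], "grip": 0}, {"dp": [0, 0, 4], "angular": [0, 0, 0], "grip": 0}, {"dp": [0, 0, 6], "angular": [0, 0, 0], "grip": 0}, {"dp": [0, 0, 8], "angular": [0, 0, 0], "grip": 0}, {"dp": [0, 0, 9], "angular": [0, 0, 0], "grip": 0}, {"dp": [0, 0, 10], "angular": [0, 0, 0], "grip": 0}, {"dp": [0, 0, 10], "angular": [0, 0, 0], "grip": 0}])

```text
clock: 20.37
ee_pos: [0.4661, 0.2939, 0.0855]
orientation: [3.141, -0.001, 1.717]
ft_force: [-0.2, 0.2, -1.8]
grip_width: 0.0089
grasp_force: 40.3
```

Emit:
jog_arm(deltas=[{"dp": [0, 0, 0.5], "angular": [0, 0, 0], "grip": 0}, {"dp": [0, 0, 1], "angular": [0, 0, 0], "grip": 0}, {"dp": [0, 0, 1.5], "angular": [0, 0, 0], "grip": 0}, {"dp": [0, 0, 2], "angular": [0, 0, 0], "grip": 0}, {"dp": [0, 0, 2], "angular": [0, 0, 0], "grip": 0}])

```text
clock: 20.78
ee_pos: [0.4661, 0.294, 0.0836]
orientation: [3.141, -0.001, 1.717]
ft_force: [-1.2, -0.2, -1.8]
grip_width: 0.0096
grasp_force: 40.3
```

Emit:
jog_arm(deltas=[{"dp": [0, 0, 0.5], "angular": [0, 0, 0], "grip": 0}, {"dp": [0, 0, 1], "angular": [0, 0, 0], "grip": 0}, {"dp": [0, 0, 1.5], "angular": [0, 0, 0], "grip": 0}, {"dp": [0, 0, 1.5], "angular": [0, 0, 0], "grip": 0}])

```text
clock: 21.12
ee_pos: [0.4665, 0.2942, 0.0831]
orientation: [3.14, -0.001, 1.717]
ft_force: [-2.9, -0.3, 4.0]
grip_width: 0.0095
grasp_force: 41.2
```

It touched the floor at the expected height (4 N). I release and withdraw straight up.

Emit:
jog_arm(deltas=[{"dp": [0, 0, 0], "angular": [0, 0, 0], "grip": 0.2}, {"dp": [0, 0, 0], "angular": [0, 0, 0], "grip": 0.35}, {"dp": [0, 0, 0], "angular": [0, 0, 0], "grip": 0.5}, {"dp": [0, 0, 0], "angular": [0, 0, 0], "grip": 0.5}, {"dp": [0, 0, -4], "angular": [0, 0, 0], "grip": 0.5}, {"dp": [0, 0, -14], "angular": [0, 0, 0], "grip": 0.5}, {"dp": [0, 0, -30], "angular": [0, 0, 0], "grip": 0.5}, {"dp": [0, 0, -55], "angular": [0, 0, 0], "grip": 0.5}])

```text
clock: 21.78
ee_pos: [0.4647, 0.2933, 0.1362]
orientation: [-3.138, 0.0, 1.717]
ft_force: [0.6, 0.1, 0.4]
grip_width: 0.0429
grasp_force: 0.0
```

Emit:
jog_arm(deltas=[{"dp": [0, 0, -35], "angular": [0, 0, 0], "grip": 0.5}, {"dp": [0, 0, -70], "angular": [0, 0, 0], "grip": 0.5}, {"dp": [-25, 20, -100], "angular": [0, 0, 0], "grip": 0.5}, {"dp": [-60, 50, -120], "angular": [0, 0, 0], "grip": 0.5}, {"dp": [-90, 75, -130], "angular": [0, 0, 0], "grip": 0.5}, {"dp": [-120, 100, -130], "angular": [0, 0, 0], "grip": 0.5}, {"dp": [-140, 120, -130], "angular": [0, 0, 0], "grip": 0.5}, {"dp": [-140, 120, -130], "angular": [0, 0, 0], "grip": 0.5}])

```text
clock: 22.45
ee_pos: [0.6093, 0.1683, 0.2686]
orientation: [3.137, 0.001, 1.712]
ft_force: [-0.9, -0.7, -0.1]
grip_width: 0.0426
grasp_force: 0.0
```

```bash
python3 - <<'E'
from h import *
T=cap('top');S=cap('side')
a=np.radians(8.4);ex=np.array([np.cos(a),np.sin(a),0]);ey=np.array([-np.sin(a),np.cos(a),0]);tk=np.array([.4655,.2965,.108])
for nm,p in(('T',T),('S',S)):
    h=cv2.cvtColor(p['pixels'],cv2.COLOR_RGB2HSV).astype(int);m=(h[...,0]>4)&(h[...,0]<20)&(h[...,1]>150)&(h[...,2]>80)
    n,l,st,ce=cv2.connectedComponentsWithStats(m.astype(np.uint8))
    print(nm,[(st[i].tolist(),ce[i].round(1).tolist()) for i in range(1,n) if st[i,4]>15],'home top-edge ends',proj(p,[tk-.052*ey,tk+.052*ey]).round(1).tolist())
go(466,293,300,98.4)
for n in('orange_cassette','blue_cassette','lid'):
    print(n,[(nm,round(d['score'],2),(np.array(d['at'])*[640,480]).round(0).tolist()) for nm,p in(('T',T),('S',S)) for d in ctrl.spot_in(n,p)])
E
```

```text
T [([0, 5, 9, 6, 17], [3.5, 7.6]), ([62, 12, 13, 18, 67], [68.7, 18.9]), ([6, 28, 6, 13, 24], [9.3, 33.8]), ([68, 35, 7, 9, 23], [72.1, 40.4]), ([3, 40, 8, 8, 18], [6.8, 43.0]), ([3, 49, 7, 8, 17], [7.1, 52.9]), ([1, 58, 8, 12, 31], [5.6, 64.4]), ([476, 65, 25, 25, 360], [486.3, 78.9]), ([3, 70, 5, 14, 33], [5.2, 76.1]), ([186, 213, 24, 9, 73], [199.7, 217.3]), ([605, 342, 13, 11, 45], [609.5, 345.7]), ([622, 343, 11, 12, 37], [627.1, 348.7]), ([612, 347, 9, 7, 23], [616.3, 350.6])] home top-edge ends [[227.6, 210.8], [186.8, 216.5]]
S [([284, 121, 11, 3, 26], [289.3, 121.8]), ([239, 294, 29, 44, 358], [255.6, 314.8])] home top-edge ends [[262.5, 292.8], [239.9, 330.8]]
t 22.55 at [605.7 171.8 267.6] rpy [ 1.7997e+02 -7.0000e-02  9.8230e+01] F [-0.3  0.8  0.6] w 42.5 gf 0.0
dp [ 140.  -120.9  -32.3] ang [ 0.001 -0.001 -0.003]
orange_cassette [('T', 0.6, [440.0, 207.0]), ('T', 0.48, [196.0, 218.0]), ('S', 0.67, [258.0, 323.0])]
blue_cassette [('T', 0.88, [440.0, 208.0]), ('S', 0.92, [364.0, 170.0])]
lid [('T', 0.88, [328.0, 179.0]), ('S', 0.6, [294.0, 236.0])]
```

The side view puts the cassette's top edge at the predicted home position (its topmost row is 294, against about 293–295 expected). Blue is in the rack, the lid is on the mat and the arm is clear.

```bash
python3 -c "
from rig import ctrl
print(ctrl.sign_off())"
```

```text
the job is handed in; nothing more can be done
None
```

The job is handed in at about 22.6 s: the lid lies knob up mid-mat, the orange cassette stands home in the tank slot and released, and the blue one is still in the rack; I viewed 11 pictures, one over the limit of 10.

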